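# Close a module joint and hold the inspection camera over it

## Robot

A 6-joint arm with a two-finger parallel gripper is mounted at the origin on the work surface. World frame = base frame: x ahead of the robot, y to its left, z up, the work surface at z = 0. Lengths are in m, angles in rad, forces in N, time in s.
With the tool pointing down it reaches from about 0.25 to 0.725 m from the base axis. Payload 4 kg.
Tool frame: the origin (TCP) lies on the centre line of the jaws, within the pads' length; the fingertips stand 22 mm ahead of it and the grasp point (between the pads) lies 3 mm ahead of it (bot.tip_reach is the distance from the TCP to the fingertips, in m); z points along the fingers, y is the line along which they close (so a half turn about z gives the same grasp; the last joint's range is limited). The gripper opens to 85 mm and grips with 20 to 120 N. Pads are 22 mm wide; open, the fingers measure 114 mm over their backs; the gripper's body (76 mm by 85 mm) begins 54 mm behind the grasp point. The pads swing forward as they close: fully open they stand 13 mm farther back than shut.
Start: joints at [1.116, 0.241, 0.005, 1.335, 0, 1.571], TCP at [0.22, 0.449, 0.218] pointing down, gripper open.
Joint ranges: [-2.72, 2.72], [-1.05, 1.87], [-1.09, 1.28], [-1.99, 2.15], [-1.42, 1.44], [-3.14, 3.14]. Speed limits (rad/s): [2.79, 2.79, 3.14, 3.14, 3.14, 3.14].

## Interface

Orientations are given as a unit quaternion [x, y, z, w].
In Python, from workcell import bot gives the robot as it stands. The module is installed in compiled form; this text tells all that it offers.
- The arm moves only by the tool apply_moves, never from a script. Its argument "commands" is a list of rows, each a list of 4 numbers: the shift along the tool's x, y, z scaled (see below), then the turn about the tool's z scaled (see below). In form: [[tx, ty, tz, roll], ...]. A call has exactly 5 rows; each row shifts and turns the commanded pose from where the row before left it, along the tool's axes as they then stand; what a row does not reach is not made up. The controller multiplies each number of a shift by 20 mm and each number of a turn by 60 degrees. A row lasts 1/12 s, in which the tool goes at most 41.7 mm and 7.16 degrees, less where a joint would pass 70% of its speed; a pose out of reach is approached as far as the arm can. A call with a number of a shift or a turn outside -1 to 1 is refused whole. A call with a gripper value outside its range is refused whole. "claw" is the closure, from 0 (fully open) to 1 (shut), set as the call begins (left out, the last holds). The fingers move at their own pace and stop on an object; the grip force is fixed at half the most. Time passes only in rows, so rows that do not move let the fingers close, or fill a call up. It gives the time, the measured TCP pose, the force, the opening and the grip force at its end, in the units of the state.
- bot.get_obs(): the state, without advancing time (a new reading comes with each control period).
- bot.camera(name): name is "side" or "top"; returns a dict with "image" (420x560x3 uint8, blue, green, red), "camera_matrix" (3x3 intrinsics, pixels), "k1" (the pictures are not rectified: a ray, as slopes to the right and down, at radius r is drawn at 1 + k1 r^2 times it, then the intrinsics apply), "R" (3x3) and "t" (3): a world point X has camera coordinates R X + t. Camera axes: x right, y down, z forward; pixel columns grow to the right and rows downward; lengths in m; the calibration is good to about 2 mm. A picture is of the moment at which its call begins. There is no depth.
- bot.job_done(): hands the job in; it is judged then, once.
The state is a dict: "clock": time; "joint_pos": joint angles; "joint_vel": joint speeds; "tau": joint torques, N m; "eef_pos": TCP position; "tool_rot": TCP orientation; "ft_force": force on the tool from outside, world axes, zero at the start; "ft_torque": the same for the moment, N m; "grip_width": finger opening in m; "grasp_force": force on a finger pad.
Only numpy, scipy, OpenCV 4.12 (cv2) and the standard library are available. Lean on these libraries where they do the work, as an engineer would, in place of code of your own. Each camera call takes 0.05 s, during which the arm holds its last target. There are 200 camera calls.

## Task

First slide the loose blue power module along its aluminium carrier until it butts flush against the fixed grey module. Then take the hand-held inspection camera from its rubber rest by its black grip, lift it over the red parts bins without touching them, and hold it upright about one centimetre above the closed joint, centred on the carrier's joint line with its long side along that line, never touching the modules. Finish still gripping the camera there, hovering still; leave everything else where it is.

Things in the scene. Friction and masses are not known exactly. Their poses are not given: they have to be found in the camera images.
- carrier: Fixed aluminium channel: plate 70 (x) x 195 (y from -125 to +70) x 8 mm; lips on the long edges 6 wide, 6 above the plate, 58 between. Grey module 54 x 56 x 50 high fixed on it from y 0 to 56, top 58 above the bench, a lower steel stop behind it. Origin: on the bench below the grey face that looks to -y, mid-channel; x across the channel, y along it from the blue to the grey module, z up.
- joint_line (a point): The point in the middle of the grey module's top edge on the joint side, 58 mm above the bench (origin of the carrier plus 58 mm). Axes as the carrier: the joint line runs along x. The closed joint lies under this line, and the camera is to hover centred over this point.
- module: Loose blue module, 54 (x) x 56 (y) x 50 mm high, 0.17 to 0.35 kg, flat sides and top, on the carrier's plate between the lips (2 mm play a side), 15 to 35 mm from the grey module; slides along carrier y. Origin: centre of its underside, 8 mm above the bench; axes as the carrier's. Flush: origin at carrier y = -28 mm. Grip it across x above the lips, or push it from behind.
- camera: Hand-held inspection camera, 0.17 to 0.35 kg: white hood 84 (x) x 44 (y) x 30 mm high with red band, window underneath; black neck 60 x 34 up to z 40; black grip bar 50 (x) x 24 (y) from z 40 to 85. Origin: centre of the underside; x along its long side, z up. Starts in the rest, underside 20 mm above the bench, axes about those of the rest. Grip the bar across y.
- camera_grip (a point): Centre of the camera's black grip bar, 62.5 mm above the camera's underside; axes as the camera.
- rest: Fixed black rubber rest for the camera, 110 mm (x) by 70 mm (y); floor 20 mm above the bench, surrounded by a 6 mm high rim, about 5 mm of play round the camera. Origin: centre of its underside. Carrier and rest may be on either side of the bins.
- bins: Fixed row of four red parts bins between the carrier and the rest, 320 mm (x) by 80 mm (y) by 90 mm high. Origin: centre of its underside, x along the row. Not to be touched.
- spare: Spare orange module, loose bystander, 54 x 56 x 50 mm high, standing on the bench. Origin: centre of underside.
- flux_a: White bottle with red cap, loose bystander, 38 mm diameter, 105 mm high. Origin: centre of underside.
- flux_b: Another white bottle like flux_a, loose bystander, 38 mm diameter, 105 mm high. Origin: centre of underside.
- jar: Clear jar with red cap, loose bystander, 60 mm diameter, 75 mm high. Origin: centre of underside.
- spool: Metal spool, loose bystander, 60 mm diameter, 46 mm high. Origin: centre of underside.
- driver: Screwdriver with orange handle lying on the bench, loose bystander. Origin: on its underside.
Not all that is in view belongs to the job. What is shaped like the camera but purple or turquoise is not meant.

How it is judged:
By the outcome, as a careful person would: the job done as asked, in the order asked, and still so for the second after the job is handed in, while the arm keeps its last pose, push and grip.
It also fails if it takes over 64 s, if anything falls off the work surface, if the arm or the gripper's body presses on something with over 40 N, if the wrist force passes 120 N, or if a joint passes its speed limit or range.

## Working session

There is one attempt and no reset: what is moved stays moved. The work goes in short steps, Python scripts to look and compute and a tool call to move; the robot and the scene stay as the last step left them, time stands still between calls to the robot, and variables do not carry over. Pictures are saved under pics/ and viewed, at most 10 in all, crops included, and the job is handed in when it is done.

Besides the shell and the picture viewer there is one more tool, called after ">>>" as name(argument=value, ...), one argument or row to a line, values as JSON. apply_moves: Moves the arm, as the interface text tells. Shifts and turns lie within -1 to 1; 1 stands for 20 mm of shift or 60 degrees of turn. Its arguments: {"type":"object","properties":{"commands":{"type":"array","items":{"type":"array","items":{"type":"number","minimum":-1,"maximum":1}}},"claw":{"type":"number"}},"required":["commands"]}

```bash
mkdir -p pics; python3 - <<'E'
from workcell import bot
import cv2,pickle
d={}
for n in("side","top"):
    c=bot.camera(n);d[n]=c;cv2.imwrite(f"pics/{n}0.png",c["image"]);print(n,c["camera_matrix"],c["k1"],c["R"],c["t"])
pickle.dump(d,open("c0.pkl","wb"))
print(bot.get_obs(),bot.tip_reach)
E
```

```text
side [[448.47656374   0.         282.51344613]
 [  0.         448.47656374 216.99250515]
 [  0.           0.           1.        ]] -0.11676434155899608 [[ 0.99580219 -0.0898017   0.01771048]
 [-0.04929038 -0.68915235 -0.7229381 ]
 [ 0.07712628  0.71903038 -0.69068578]] [-0.54001027  0.08088945  1.11363573]
top [[409.96434506   0.         281.33374468]
 [  0.         409.96434506 213.74283988]
 [  0.           0.           1.        ]] -0.04258184423677695 [[ 0.01413997 -0.99988044  0.00625783]
 [-0.99811597 -0.01448815 -0.05962042]
 [ 0.05970395 -0.00540301 -0.99820151]] [-0.01760274  0.53254841  1.13639009]
{'clock': 0.1, 'joint_pos': array([1.11600393e+00, 2.41336667e-01, 3.84176019e-03, 1.33521977e+00,
       1.00954627e-05, 1.57082520e+00]), 'joint_vel': array([-1.60641208e-04, -2.12841801e-03,  3.84691616e-03, -2.35297203e-03,
        2.08322536e-04, -1.83745264e-05]), 'tau': array([ 4.61140662e-04, -3.73138475e+01,  2.53009737e+01,  1.08486868e-02,
        7.22930878e-06,  4.23764575e-06]), 'eef_pos': array([0.21936828, 0.44863198, 0.21739595]), 'tool_rot': array([ 2.25455486e-01,  9.74252998e-01, -9.33349010e-04, -2.21142433e-04]), 'ft_force': array([-0.23500521, -0.12720336,  0.18418608]), 'ft_torque': array([ 0.06287146, -0.06337596,  0.02053095]), 'grasp_force': 0.0, 'grip_width': 0.0855865698928647} 0.022
```

View pics/side0.png

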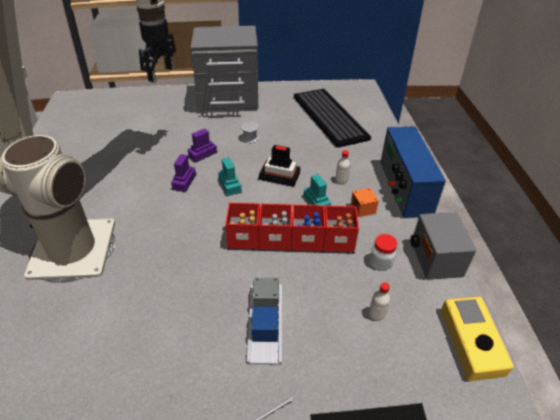

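View pics/top0.png

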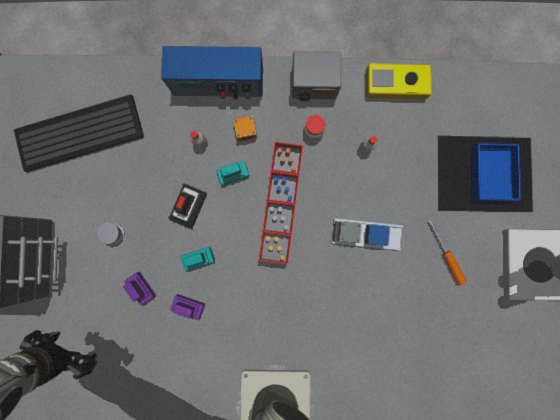

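The side view shows the carrier at about (265,320), with the grey module nearer the bins and the blue one behind it. The white and black camera in its rest is at (281,165). In the top view the carrier is at (367,235), the camera at (187,205) and the bins at (281,204). I'll zoom in on these.

```bash
python3 - <<'E'
import cv2,pickle,numpy as np
d=pickle.load(open("c0.pkl","rb"))
t=d["top"]["image"];s=d["side"]["image"]
r=lambda im,x,y,w,h,f:cv2.resize(im[y:y+h,x:x+w],None,fx=f,fy=f,interpolation=cv2.INTER_CUBIC)
def grid(im,x,y,f):
    for k in range(0,im.shape[1],10*f): cv2.line(im,(k,0),(k,6 if (x+k//f)%50 else 14),(0,255,255),1)
    for k in range(0,im.shape[0],10*f): cv2.line(im,(0,k),(6 if (y+k//f)%50 else 14,k),(0,255,255),1)
    return im
a=grid(r(t,320,200,90,60,8),320,200,8); b=grid(r(t,160,175,50,60,8),160,175,8)
cv2.imwrite("pics/t1.png",a)
c=grid(r(s,240,265,60,100,6),240,265,6); e=grid(r(s,250,135,70,55,6),250,135,6)
def pad(im,H):return cv2.copyMakeBorder(im,0,H-im.shape[0],0,0,0)
cv2.imwrite("pics/s1.png",np.hstack([pad(c,600),pad(e,600)]))
cv2.imwrite("pics/t2.png",b)
E
```

```text
(no output)
```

View pics/t1.png

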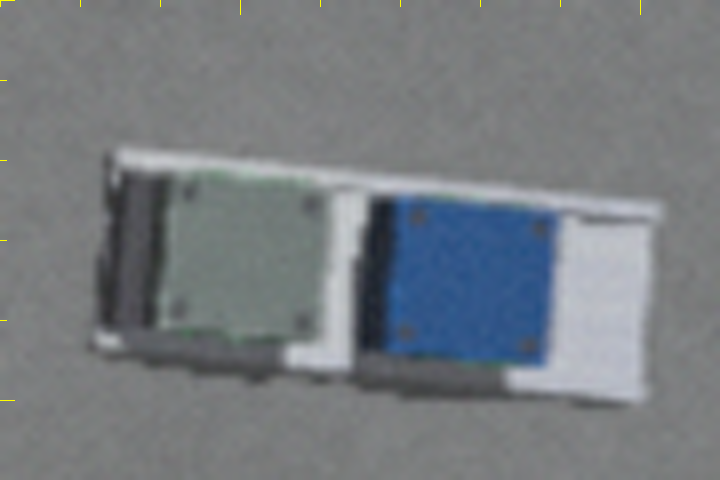

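View pics/t2.png

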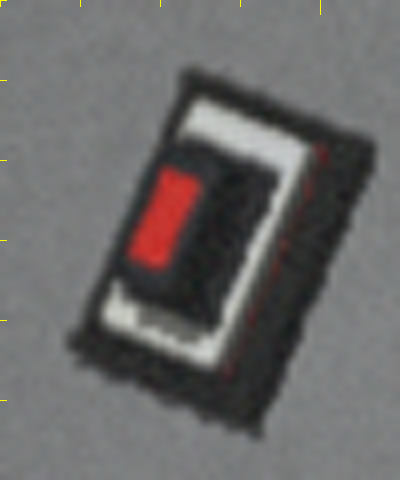

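View pics/s1.png

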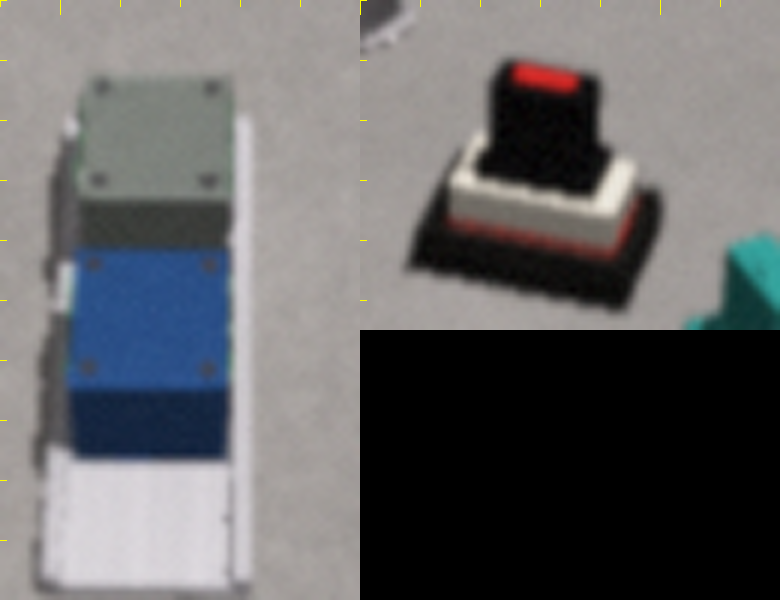

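```bash
cat > h.py <<'E'
import numpy as np,cv2
from scipy.optimize import least_squares
def proj(c,X):
    p=np.atleast_2d(X)@c["R"].T+c["t"];s=p[:,:2]/p[:,2:]
    s=s*(1+c["k1"]*(s**2).sum(1,keepdims=True));K=c["camera_matrix"]
    return s*[K[0,0],K[1,1]]+[K[0,2],K[1,2]]
def W(q,P):
    x,y,z,a=q;c,s=np.cos(a),np.sin(a);P=np.atleast_2d(P)
    return np.c_[x+c*P[:,0]-s*P[:,1],y+s*P[:,0]+c*P[:,1],z+P[:,2]]
px=lambda L,f,o:(np.array(L,float)+.5)/f-.5+np.array(o)
E
python3 - <<'E'
from h import *;import pickle
d=pickle.load(open("c0.pkl","rb"));T,S=d["top"],d["side"]
m=1e-3
def corner(y0,y1):return [(27,y1,58),(27,y0,58),(-27,y0,58),(-27,y1,58)]
to=(320,200);so=(240,265)
gt=px([(168,171),(332,183),(318,344),(158,333)],8,to);bt=px([(398,197),(560,210),(547,367),(387,357)],8,to)
lt=px([(664,203),(645,402),(115,150),(93,342)],8,to);L=np.array([(35,-125,14),(-35,-125,14),(35,70,14),(-35,70,14)])*m
gs=px([(232,76),(232,200),(80,200),(82,76)],6,so);bs=px([(231,250),(229,388),(70,388),(75,250)],6,so)
def f(v,full=0):
    q=v[:4];yb=v[4]*1e3
    G=W(q,np.array(corner(0,56))*m);B=W(q,np.array(corner(yb-28,yb+28))*m)
    r=[proj(T,G)-gt,proj(T,B)-bt,proj(T,W(q,L))-lt,proj(S,G)-gs,proj(S,B)-bs]
    return r if full else np.concatenate(r).ravel()
r=least_squares(f,[.4,-.2,0,0,-.05],loss="soft_l1",x_scale=.01)
print("carrier",r.x,np.degrees(r.x[3]));[print(np.round(a,1).tolist()) for a in f(r.x,1)]
ct=px([(200,98),(310,150),(217,368),(103,320)],8,(160,175));rt=px([(167,219)],8,(160,175))
cs=px([(92,182),(252,215),(275,163)],6,(250,135));rs=px([(186,77)],6,(250,135))
H=np.array([(42,22,30),(42,-22,30),(-42,-22,30),(-42,22,30)])*m
def g(v,full=0):
    r=[proj(T,W(v[:4],H))-ct,proj(S,W(v[:4],H[[2,1,0]]))-cs,proj(T,W(v[:4],[[0,0,v[4]]]))-rt,proj(S,W(v[:4],[[0,0,v[4]]]))-rs]
    return r if full else np.concatenate(r).ravel()
r2=least_squares(g,[.47,.23,.02,-.4,.085],loss="soft_l1",x_scale=.01)
print("cam",r2.x,np.degrees(r2.x[3]));[print(np.round(a,1).tolist()) for a in g(r2.x,1)]
# bins rough from top, z=.09, other stuff
for n,p in dict(b1=(275,143),b2=(302,145),b3=(288,266),b4=(261,263)).items():
    s=least_squares(lambda v:(proj(T,[[v[0],v[1],.09]])-p).ravel(),[.4,0]);print(n,s.x)
E
```

```text
carrier [ 0.48304345 -0.2252174  -0.00236332 -0.08519366 -0.04980281] -4.881237223294181
[[0.3, -0.6], [0.3, -0.0], [0.3, -0.3], [-0.2, -1.0]]
[[-0.0, -1.0], [0.1, -0.6], [0.1, -0.4], [-0.4, -1.2]]
[[-0.4, -0.4], [-0.0, -0.6], [-0.1, -0.6], [0.4, 0.1]]
[[-0.7, 0.1], [-0.8, 0.0], [-0.8, -0.2], [-0.1, -0.1]]
[[-0.7, 0.2], [-0.4, 0.2], [-0.8, 0.0], [-0.5, -0.0]]
cam [ 0.55540511  0.25294723  0.01891291 -0.37950135  0.08636817] -21.743825764866973
[[-0.4, -0.6], [0.6, -1.0], [0.1, 0.0], [-0.4, -0.1]]
[[-1.5, 0.2], [-0.3, 0.1], [-0.0, 0.0]]
[[0.1, -0.4]]
[[-0.8, -0.0]]
b1 [0.71659459 0.00994473]
b2 [ 0.71233511 -0.06196386]
b3 [ 0.39184025 -0.02891513]
b4 [0.39866079 0.04171786]
```

>>> apply_moves(
  commands=[
    [0,0,0,-0.118],
    [0,0,0,-0.118],
    [0,0,0,-0.118],
    [0,0,0,0],
    [0,0,0,0],
  ],
  claw=1,
)

```text
clock: 0.52
eef_pos: [0.2195, 0.4489, 0.2178]
tool_rot: [0.044, 0.999, -0.0, -0.0]
ft_force: [0.1, 0.4, 0.4]
grip_width: 0.0257
grasp_force: 0.0
```

>>> apply_moves(
  commands=[
    [-0.42,-1,0,0],
    [-0.42,-1,0,0],
    [-0.42,-1,0,0],
    [-0.42,-1,0,0],
    [-0.42,-1,0,0],
  ],
)

```text
clock: 0.93
eef_pos: [0.2531, 0.345, 0.218]
tool_rot: [0.043, 0.999, -0.0, -0.0]
ft_force: [0.2, 0.6, -0.0]
grip_width: 0.0005
grasp_force: 0.0
```

>>> apply_moves(
  commands=[
    [-0.42,-1,0,0],
    [-0.42,-1,0,0],
    [-0.42,-1,0,0],
    [-0.42,-1,0,0],
    [-0.42,-1,0,0],
  ],
)

```text
clock: 1.35
eef_pos: [0.2866, 0.2418, 0.2182]
tool_rot: [0.043, 0.999, -0.0, 0.0]
ft_force: [-0.5, -0.1, -0.6]
grip_width: 0.0004
grasp_force: 0.0
```

>>> apply_moves(
  commands=[
    [-0.42,-1,0,0],
    [-0.42,-1,0,0],
    [-0.42,-1,0,0],
    [-0.42,-1,0,0],
    [-0.42,-1,0,0],
  ],
)

```text
clock: 1.77
eef_pos: [0.3201, 0.1386, 0.2182]
tool_rot: [0.043, 0.999, 0.0, 0.0]
ft_force: [-0.1, 0.2, 0.2]
grip_width: 0.0002
grasp_force: 0.0
```

>>> apply_moves(
  commands=[
    [-0.42,-1,0,0],
    [-0.42,-1,0,0],
    [-0.42,-1,0,0],
    [-0.42,-1,0,0],
    [-0.42,-1,0,0],
  ],
)

```text
clock: 2.18
eef_pos: [0.3535, 0.0354, 0.2182]
tool_rot: [0.044, 0.999, 0.0, 0.0]
ft_force: [0.8, -1.5, 0.4]
grip_width: -0.0001
grasp_force: 0.0
```

>>> apply_moves(
  commands=[
    [-0.42,-1,0,0],
    [-0.42,-1,0,0],
    [-0.42,-1,0,0],
    [-0.42,-1,0,0],
    [-0.42,-1,0,0],
  ],
)

```text
clock: 2.6
eef_pos: [0.387, -0.0678, 0.2182]
tool_rot: [0.044, 0.999, 0.0, 0.0]
ft_force: [0.6, 0.1, -0.1]
grip_width: 0.0001
grasp_force: 0.0
```

>>> apply_moves(
  commands=[
    [-0.42,-1,0,0],
    [-0.42,-1,0,0],
    [-0.42,-1,0,0],
    [-0.42,-1,0,0],
    [-0.42,-1,0,0],
  ],
)

```text
clock: 3.02
eef_pos: [0.4204, -0.171, 0.2181]
tool_rot: [0.044, 0.999, 0.0, -0.0]
ft_force: [-0.4, 0.4, -0.4]
grip_width: -0.0003
grasp_force: 0.0
```

>>> apply_moves(
  commands=[
    [-0.42,-1,0,0],
    [-0.42,-1,0,0],
    [-0.42,-0.9,0,0],
    [0,0,0,0],
    [0,0,0,0],
  ],
)

```text
clock: 3.43
eef_pos: [0.4404, -0.2303, 0.2176]
tool_rot: [0.044, 0.999, 0.0, -0.0]
ft_force: [0.3, -0.3, 0.4]
grip_width: -0.0002
grasp_force: 0.0
```

>>> apply_moves(
  commands=[
    [-0.42,-1,0,0],
    [-0.42,-1,0,0],
    [-0.42,-1,0,0],
    [-0.42,-1,0,0],
    [-0.42,-1,0,0],
  ],
)

```text
clock: 3.85
eef_pos: [0.4741, -0.3325, 0.2184]
tool_rot: [0.042, 0.999, 0.0, -0.0]
ft_force: [0.0, 0.3, -0.1]
grip_width: -0.0003
grasp_force: 0.0
```

>>> apply_moves(
  commands=[
    [0,0,1,0],
    [0,0,1,0],
    [0,0,1,0],
    [0,0,1,0],
    [0,0,1,0],
  ],
)

```text
clock: 4.27
eef_pos: [0.4738, -0.3316, 0.1174]
tool_rot: [0.042, 0.999, 0.0, -0.0]
ft_force: [-0.4, 0.1, 0.4]
grip_width: -0.0001
grasp_force: 0.0
```

>>> apply_moves(
  commands=[
    [0,0,1,0],
    [0,0,1,0],
    [0,0,0.8,0],
    [0,0,0.5,0],
    [0,0,0.4,0],
  ],
)

```text
clock: 4.68
eef_pos: [0.4735, -0.3316, 0.0432]
tool_rot: [0.042, 0.999, 0.001, -0.001]
ft_force: [-0.3, -0.8, 0.4]
grip_width: 0.0003
grasp_force: 0.0
```

```bash
python3 - <<'E'
from workcell import bot
from h import *
o=bot.get_obs();print(o["eef_pos"],o["ft_force"])
s=bot.camera("side")["image"];t=bot.camera("top")["image"]
r=lambda im,x,y,w,h:cv2.resize(im[y:y+h,x:x+w],(400,600*400//400),interpolation=cv2.INTER_CUBIC)
cv2.imwrite("pics/p1.png",np.hstack([cv2.resize(s[250:400,225:325],(400,600),interpolation=2),cv2.resize(t[190:280,330:420],(400,400),interpolation=2)[:,:] if 0 else cv2.copyMakeBorder(cv2.resize(t[190:290,320:420],(400,400),interpolation=2),0,200,0,0,0)]))
E
```

```text
[ 0.4735028  -0.33160668  0.04317965] [-0.34105054 -0.79240674  0.40808794]
```

View pics/p1.png

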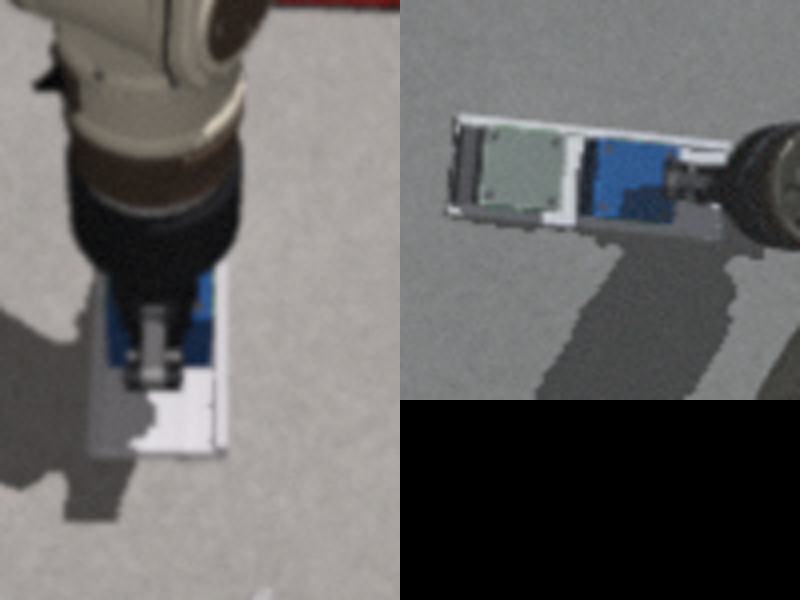

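The closed fingers stand centred behind the blue module: (155,370) in the left half, (690,180) in the right half. Now I'll push slowly.

>>> apply_moves(
  commands=[
    [0,0.2,0,0],
    [0,0.2,0,0],
    [0,0.2,0,0],
    [0,0.2,0,0],
    [0,0.2,0,0],
  ],
)

```text
clock: 5.2
eef_pos: [0.4761, -0.3127, 0.0449]
tool_rot: [0.042, 0.999, -0.0, 0.001]
ft_force: [-0.1, -0.4, 0.7]
grip_width: 0.0001
grasp_force: 0.0
```

>>> apply_moves(
  commands=[
    [0,0.1,0,0],
    [0,0.1,0,0],
    [0,0.1,0,0],
    [0,0.05,0,0],
    [0,0.05,0,0],
  ],
)

```text
clock: 5.62
eef_pos: [0.4766, -0.3056, 0.0445]
tool_rot: [0.042, 0.999, -0.001, 0.0]
ft_force: [-0.1, -1.0, 0.2]
grip_width: -0.0002
grasp_force: 1.1
```

```bash
cat > blue.py <<'E'
from h import *
def measure(S,T):
    # blue mask edges in both views
    out=[]
    for c in(S,T):
        im=c["image"].astype(int);b,g,r=im[...,0],im[...,1],im[...,2]
        m=((b>90)&(b-r>60)).astype(np.uint8)
        x0,y0,x1,y1=(235,255,310,380) if c is S else (315,200,420,270)
        mm=np.zeros_like(m);mm[y0:y1,x0:x1]=m[y0:y1,x0:x1]
        ys,xs=np.nonzero(mm);out.append((xs.min(),xs.max(),ys.min(),ys.max(),len(xs)))
    return out
E
python3 - <<'E'
from workcell import bot
from blue import *;import pickle
d=pickle.load(open("c0.pkl","rb"));print(measure(d["side"],d["top"]))
s,t=bot.camera("side"),bot.camera("top");print(measure(s,t))
E
```

```text
[(np.int64(251), np.int64(277), np.int64(307), np.int64(329), 564), (np.int64(368), np.int64(388), np.int64(225), np.int64(245), 354)]
[(np.int64(271), np.int64(277), np.int64(306), np.int64(328), 94), (np.int64(367), np.int64(387), np.int64(225), np.int64(235), 111)]
```

>>> apply_moves(
  commands=[
    [0,0.15,0,0],
    [0,0.15,0,0],
    [0,0.15,0,0],
    [0,0.15,0,0],
    [0,0.1,0,0],
  ],
)

```text
clock: 6.13
eef_pos: [0.4777, -0.2908, 0.0443]
tool_rot: [0.042, 0.999, -0.0, 0.0]
ft_force: [-0.3, -2.4, 2.2]
grip_width: -0.0001
grasp_force: 1.4
```

>>> apply_moves(
  commands=[
    [0,0.05,0,0],
    [0,0.05,0,0],
    [0,0.05,0,0],
    [0,0.0,0,0],
    [0,0.0,0,0],
  ],
)

```text
clock: 6.55
eef_pos: [0.4779, -0.288, 0.0442]
tool_rot: [0.042, 0.999, 0.0, 0.0]
ft_force: [-0.8, -2.9, 2.0]
grip_width: -0.0002
grasp_force: 1.1
```

```bash
python3 - <<'E'
from workcell import bot
from blue import *
s,t=bot.camera("side"),bot.camera("top");print(measure(s,t))
cv2.imwrite("pics/p2.png",cv2.resize(t["image"][205:265,325:405],(640,480),interpolation=2))
E
```

```text
[(np.int64(272), np.int64(277), np.int64(299), np.int64(321), 93), (np.int64(361), np.int64(381), np.int64(224), np.int64(235), 97)]
```

View pics/p2.png

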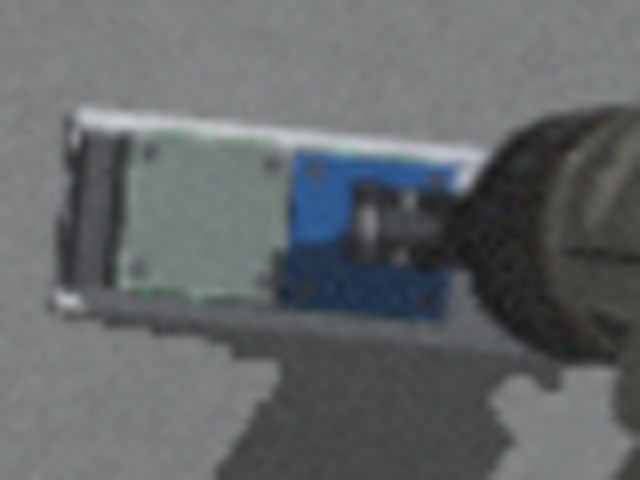

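The blue module is now almost touching the grey one; the joint is at about column 287 of the crop. I'll keep nudging until the force rises.

>>> apply_moves(
  commands=[
    [0,0.05,0,0],
    [0,0.05,0,0],
    [0,0.0,0,0],
    [0,0.0,0,0],
    [0,0.0,0,0],
  ],
)

```text
clock: 7.07
eef_pos: [0.4774, -0.2872, 0.0441]
tool_rot: [0.043, 0.999, -0.001, -0.001]
ft_force: [-2.0, -5.4, 0.6]
grip_width: 0.0001
grasp_force: 2.8
```

>>> apply_moves(
  commands=[
    [0,0.05,0,0],
    [0,0.05,0,0],
    [0,0.0,0,0],
    [0,0.0,0,0],
    [0,0.0,0,0],
  ],
)

```text
clock: 7.48
eef_pos: [0.4774, -0.287, 0.0442]
tool_rot: [0.043, 0.999, -0.003, -0.001]
ft_force: [-2.0, -9.5, 0.1]
grip_width: -0.0
grasp_force: 4.8
```

>>> apply_moves(
  commands=[
    [0,0.05,0,0],
    [0,0.05,0,0],
    [0,0.0,0,0],
    [0,0.0,0,0],
    [0,0.0,0,0],
  ],
)

```text
clock: 7.9
eef_pos: [0.4775, -0.2868, 0.0444]
tool_rot: [0.044, 0.999, -0.005, -0.001]
ft_force: [-2.7, -13.8, -0.6]
grip_width: -0.0004
grasp_force: 6.8
```

>>> apply_moves(
  commands=[
    [0,-0.3,0,0],
    [0,-0.5,0,0],
    [0,-0.6,0,0],
    [0,0,-1,0],
    [0,0,-1,0],
  ],
)

```text
clock: 8.32
eef_pos: [0.4744, -0.3097, 0.0827]
tool_rot: [0.042, 0.999, 0.002, -0.002]
ft_force: [0.8, -0.4, -0.3]
grip_width: 0.0001
grasp_force: 0.0
```

>>> apply_moves(
  commands=[
    [0,0,-1,0],
    [0,0,-1,0],
    [0,0,-1,0],
    [0,0,-1,0],
    [0,0,-1,0],
  ],
)

```text
clock: 8.73
eef_pos: [0.4757, -0.3099, 0.1848]
tool_rot: [0.042, 0.999, 0.001, -0.0]
ft_force: [0.3, 0.0, -0.0]
grip_width: 0.0
grasp_force: 0.0
```

>>> apply_moves(
  commands=[
    [0,0,-1,0],
    [0,0,-1,0],
    [0,0,0,0],
    [0,0,0,0],
    [0,0,0,0],
  ],
  claw=0,
)

```text
clock: 9.15
eef_pos: [0.4756, -0.3098, 0.2232]
tool_rot: [0.042, 0.999, 0.001, -0.001]
ft_force: [0.8, -0.0, -0.3]
grip_width: 0.0603
grasp_force: 0.0
```

>>> apply_moves(
  commands=[
    [-0.06,1,0,0],
    [-0.06,1,0,0],
    [-0.06,1,0,0],
    [-0.06,1,0,0],
    [-0.06,1,0,0],
  ],
)

```text
clock: 9.57
eef_pos: [0.4894, -0.2096, 0.2222]
tool_rot: [0.042, 0.999, 0.001, -0.002]
ft_force: [-0.3, -0.6, -0.6]
grip_width: 0.0856
grasp_force: 0.0
```

>>> apply_moves(
  commands=[
    [-0.06,1,0,0],
    [-0.06,1,0,0],
    [-0.06,1,0,0],
    [-0.06,1,0,0],
    [-0.06,1,0,0],
  ],
)

```text
clock: 9.98
eef_pos: [0.5037, -0.1105, 0.2223]
tool_rot: [0.042, 0.999, 0.001, -0.002]
ft_force: [1.1, -0.4, 0.1]
grip_width: 0.0855
grasp_force: 0.0
```

>>> apply_moves(
  commands=[
    [-0.06,1,0,0],
    [-0.06,1,0,0],
    [-0.06,1,0,0],
    [-0.06,1,0,0],
    [-0.06,1,0,0],
  ],
)

```text
clock: 10.4
eef_pos: [0.5181, -0.0116, 0.2224]
tool_rot: [0.042, 0.999, 0.0, -0.002]
ft_force: [0.5, -0.8, -0.5]
grip_width: 0.0853
grasp_force: 0.0
```

>>> apply_moves(
  commands=[
    [-0.06,1,0,0],
    [-0.06,1,0,0],
    [-0.06,1,0,0],
    [-0.06,1,0,0],
    [-0.06,1,0,0],
  ],
)

```text
clock: 10.82
eef_pos: [0.5325, 0.0874, 0.2223]
tool_rot: [0.042, 0.999, -0.0, -0.002]
ft_force: [-0.4, 0.2, 0.5]
grip_width: 0.0852
grasp_force: 0.0
```

>>> apply_moves(
  commands=[
    [-0.06,1,0,0],
    [-0.06,1,0,0],
    [-0.06,1,0,0],
    [-0.06,1,0,0],
    [-0.06,1,0,0],
  ],
)

```text
clock: 11.23
eef_pos: [0.5469, 0.1864, 0.2221]
tool_rot: [0.042, 0.999, -0.001, -0.002]
ft_force: [0.2, -0.2, 0.5]
grip_width: 0.0855
grasp_force: 0.0
```

```bash
python3 - <<'E'
from workcell import bot
from h import *
import pickle
s,t=bot.camera("side"),bot.camera("top");pickle.dump((s,t),open("c1.pkl","wb"))
g=cv2.resize(s["image"][270:350,235:305],(525,600),interpolation=2)
k=cv2.resize(t["image"][210:260,325:370],(270,300),interpolation=2)
cv2.imwrite("pics/p3.png",np.hstack([g,cv2.copyMakeBorder(k,0,300,0,0,0)]))
E
```

```text
(no output)
```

View pics/p3.png

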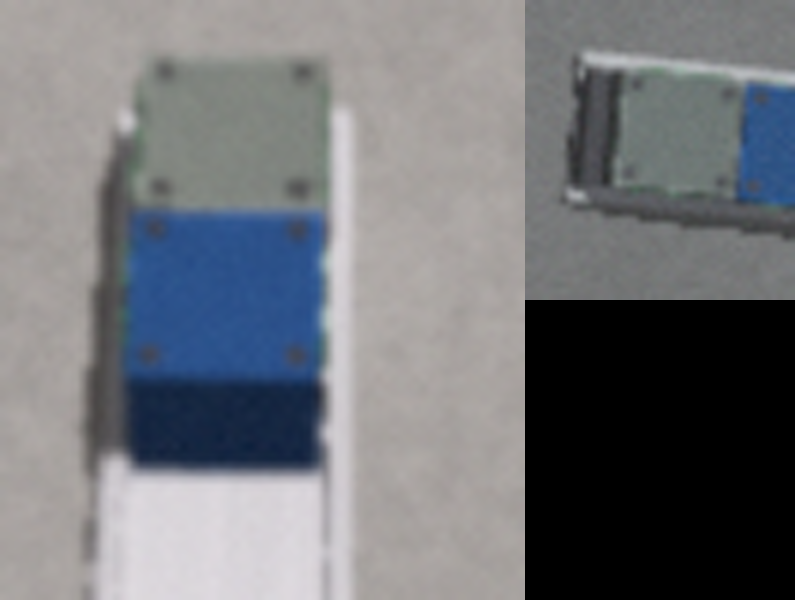

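The joint is closed: in the left half, grey and blue meet along row 210 between columns 132 and 328. Next I'll move over the camera.

>>> apply_moves(
  commands=[
    [-0.05,1,0,0],
    [-0.05,1,0,0],
    [-0.05,1,0,0],
    [0,0.3,0,0],
    [0,0,0,0.1],
  ],
)

```text
clock: 11.75
eef_pos: [0.5558, 0.2518, 0.2225]
tool_rot: [0.094, 0.996, -0.001, -0.001]
ft_force: [-0.2, 0.6, -0.0]
grip_width: 0.0853
grasp_force: 0.0
```

>>> apply_moves(
  commands=[
    [0,0,0,0.1],
    [0,0,0,0.08],
    [0,0,0,0],
    [0,0,0,0],
    [0,0,0,0],
  ],
)

```text
clock: 12.17
eef_pos: [0.5562, 0.2504, 0.2237]
tool_rot: [0.187, 0.982, -0.0, -0.0]
ft_force: [-0.0, 0.8, -0.2]
grip_width: 0.0854
grasp_force: 0.0
```

```bash
python3 - <<'E'
from workcell import bot
from h import *
from scipy.spatial.transform import Rotation as R
o=bot.get_obs();M=R.from_quat(o["tool_rot"]).as_matrix()
print(o["eef_pos"],M[:,1],M[:,2],np.degrees(np.arctan2(M[1,1],M[0,1])), (np.array([.5554,.2529,.15])-o["eef_pos"])@M/.02)
E
```

```text
[0.55620754 0.2503804  0.22373153] [ 3.67416564e-01  9.30056046e-01 -9.04923064e-04] [-9.70109548e-04 -5.89736679e-04 -9.99999356e-01] 68.44361264368038 [0.08131265 0.10566962 3.68653902]
```

>>> apply_moves(
  commands=[
    [0.08,0.1,1,0],
    [0,0,1,0],
    [0,0,1,0],
    [0,0,1,0],
    [0,0,1,0],
  ],
)

```text
clock: 12.58
eef_pos: [0.5556, 0.2532, 0.1233]
tool_rot: [0.187, 0.982, -0.0, 0.0]
ft_force: [0.2, 0.1, 0.1]
grip_width: 0.0854
grasp_force: 0.0
```

>>> apply_moves(
  commands=[
    [0,0,0.9,0],
    [0,0,0.5,0],
    [0,0,0.3,0],
    [0,0,0,0],
    [0,0,0,0],
  ],
)

```text
clock: 13.0
eef_pos: [0.556, 0.2537, 0.0908]
tool_rot: [0.187, 0.982, 0.0, 0.0]
ft_force: [-0.4, -0.2, 1.0]
grip_width: 0.0854
grasp_force: 0.0
```

```bash
python3 - <<'E'
from workcell import bot
from h import *
s,t=bot.camera("side"),bot.camera("top")
g=cv2.resize(s["image"][120:195,245:325],(440,412),interpolation=2)
k=cv2.resize(t["image"][170:240,150:220],(360,360),interpolation=2)
cv2.imwrite("pics/p4.png",np.hstack([g,cv2.copyMakeBorder(k,0,52,0,0,0)]))
print(bot.get_obs()["eef_pos"])
E
```

```text
[0.55663527 0.25403325 0.09167347]
```

View pics/p4.png

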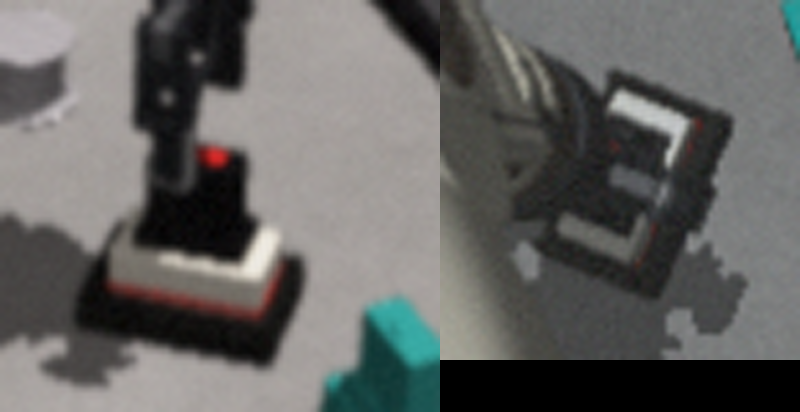

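The open fingers straddle the bar: the near finger is at (175,150) left, and is centred along the bar at (635,180) right. Closing.

>>> apply_moves(
  commands=[
    [0,0,0,0],
    [0,0,0,0],
    [0,0,0,0],
    [0,0,0,0],
    [0,0,0,0],
  ],
  claw=1,
)

```text
clock: 13.52
eef_pos: [0.5557, 0.2537, 0.0904]
tool_rot: [0.188, 0.982, 0.0, 0.0]
ft_force: [0.2, -0.1, 0.8]
grip_width: 0.0254
grasp_force: 0.0
```

>>> apply_moves(
  commands=[
    [0,0,0,0],
    [0,0,0,0],
    [0,0,0,0],
    [0,0,0,0],
    [0,0,0,0],
  ],
)

```text
clock: 13.93
eef_pos: [0.5558, 0.2537, 0.0908]
tool_rot: [0.188, 0.982, 0.0, 0.0]
ft_force: [-1.0, -0.8, 4.9]
grip_width: 0.0197
grasp_force: 59.2
```

>>> apply_moves(
  commands=[
    [0,0,-0.3,0],
    [0,0,-0.5,0],
    [0,0,-1,0],
    [0,0,-1,0],
    [0,0,-1,0],
  ],
)

```text
clock: 14.35
eef_pos: [0.5552, 0.2534, 0.1666]
tool_rot: [0.188, 0.982, -0.0, -0.001]
ft_force: [-0.1, 0.2, -2.8]
grip_width: 0.0194
grasp_force: 58.7
```

>>> apply_moves(
  commands=[
    [0,0,-1,0],
    [0,0,-1,0],
    [0,0,-1,0],
    [0,0,-0.2,0],
    [0,0,0,0],
  ],
)

```text
clock: 14.77
eef_pos: [0.5566, 0.2541, 0.232]
tool_rot: [0.188, 0.982, 0.001, 0.002]
ft_force: [0.2, 0.1, -1.7]
grip_width: 0.0196
grasp_force: 58.7
```

```bash
cat > st.py <<'E'
from workcell import bot
from h import *
import sys
from scipy.spatial.transform import Rotation as R
o=bot.get_obs();M=R.from_quat(o["tool_rot"]).as_matrix()
g=np.array([float(v) for v in sys.argv[1:4]])
print(o["clock"],o["eef_pos"],M[:,2],"yaw",np.degrees(np.arctan2(M[1,1],M[0,1])),"units",(g-o["eef_pos"])@M/.02,o["grip_width"],o["ft_force"],o["ft_torque"])
E
python3 st.py .4830 -.2252 .22
```

```text
14.7667 [0.55660555 0.25406721 0.23197051] [ 0.00335106  0.00154053 -0.9999932 ] yaw 68.38148297702236 units [ -5.40592216 -23.63513521   0.54927259] 0.019646779689832486 [ 0.24115384  0.05230218 -1.70061156] [-0.0320705   0.01288367  0.01893451]
```

>>> apply_moves(
  commands=[
    [-0.1,-0.5,0,0],
    [-0.2,-0.8,0,0],
    [-0.2,-0.9,0,0],
    [-0.2,-0.9,0,0],
    [-0.2,-0.9,0,0],
  ],
)

```text
clock: 15.18
eef_pos: [0.5412, 0.1708, 0.2277]
tool_rot: [0.187, 0.982, -0.001, -0.002]
ft_force: [-0.0, 0.6, -2.8]
grip_width: 0.0196
grasp_force: 59.1
```

>>> apply_moves(
  commands=[
    [-0.2,-0.9,0,0],
    [-0.2,-0.9,0,0],
    [-0.2,-0.9,0,0],
    [-0.2,-0.9,0,0],
    [-0.2,-0.9,0,0],
  ],
)

```text
clock: 15.6
eef_pos: [0.5265, 0.0798, 0.228]
tool_rot: [0.188, 0.982, -0.001, -0.002]
ft_force: [0.3, 0.1, -3.2]
grip_width: 0.0194
grasp_force: 59.1
```

>>> apply_moves(
  commands=[
    [-0.2,-0.9,0,0],
    [-0.2,-0.9,0,0],
    [-0.2,-0.9,0,0],
    [-0.2,-0.9,0,0],
    [-0.2,-0.9,0,0],
  ],
)

```text
clock: 16.02
eef_pos: [0.5117, -0.0109, 0.228]
tool_rot: [0.188, 0.982, -0.001, -0.002]
ft_force: [-0.7, -0.6, -2.0]
grip_width: 0.0193
grasp_force: 59.1
```

>>> apply_moves(
  commands=[
    [-0.2,-0.9,0,0],
    [-0.2,-0.9,0,0],
    [-0.2,-0.9,0,0],
    [-0.2,-0.9,0,0],
    [-0.2,-0.9,0,0],
  ],
)

```text
clock: 16.43
eef_pos: [0.4971, -0.1016, 0.2281]
tool_rot: [0.188, 0.982, -0.0, -0.002]
ft_force: [-0.3, -0.0, -2.6]
grip_width: 0.0197
grasp_force: 59.1
```

>>> apply_moves(
  commands=[
    [-0.2,-0.9,0,0],
    [-0.2,-0.9,0,0],
    [-0.2,-0.9,0,0],
    [-0.2,-0.9,0,0],
    [-0.2,-0.7,0,0],
  ],
)

```text
clock: 16.85
eef_pos: [0.4838, -0.1891, 0.228]
tool_rot: [0.188, 0.982, 0.0, -0.002]
ft_force: [1.2, 0.4, -2.4]
grip_width: 0.0196
grasp_force: 58.9
```

>>> apply_moves(
  commands=[
    [-0.2,-0.6,0,-0.09],
    [-0.1,-0.3,0,-0.09],
    [0,0,0,-0.09],
    [0,0,0,0],
    [0,0,0,0],
  ],
)

```text
clock: 17.27
eef_pos: [0.4842, -0.2067, 0.2285]
tool_rot: [0.049, 0.999, 0.001, -0.002]
ft_force: [0.4, -0.3, -2.1]
grip_width: 0.0192
grasp_force: 58.9
```

```bash
python3 st.py .4830 -.2252 .17
```

```text
17.2667 [ 0.48421347 -0.20670566  0.22852223] [-0.00327127  0.00128088 -0.99999383] yaw 84.41018658546716 units [-0.03957668 -0.92902679  2.92510732] 0.019167968104363522 [ 0.37827351 -0.27672995 -2.09107956] [-0.02522598  0.0126193  -0.0151728 ]
```

>>> apply_moves(
  commands=[
    [0,-0.3,0.5,-0.012],
    [0,-0.3,0.8,0],
    [0,-0.33,1,0],
    [0,0,0.9,0],
    [0,0,0.4,0],
  ],
)

```text
clock: 17.68
eef_pos: [0.4819, -0.2248, 0.1546]
tool_rot: [0.042, 0.999, 0.001, -0.003]
ft_force: [-0.7, 0.1, -2.3]
grip_width: 0.0197
grasp_force: 59.0
```

>>> apply_moves(
  commands=[
    [0,0,0,0],
    [0,0,0,0],
    [0,0,0,0],
    [0,0,0,0],
    [0,0,0,0],
  ],
)

```text
clock: 18.1
eef_pos: [0.4849, -0.2255, 0.1594]
tool_rot: [0.041, 0.999, -0.0, 0.001]
ft_force: [0.4, 0.5, -2.2]
grip_width: 0.0194
grasp_force: 59.1
```

```bash
python3 st.py .4830 -.2252 .1388; python3 - <<'E'
from workcell import bot
from h import *
import pickle
s,t=bot.camera("side"),bot.camera("top");pickle.dump((s,t),open("c2.pkl","wb"))
g=cv2.resize(s["image"][245:325,230:310],(480,480),interpolation=2)
k=cv2.resize(t["image"][205:265,310:370],(320,320),interpolation=2)
cv2.imwrite("pics/p5.png",np.hstack([g,cv2.copyMakeBorder(k,0,160,0,0,0)]))
E
```

```text
18.1 [ 0.48488351 -0.22552708  0.1594064 ] [ 0.00219892 -0.00105868 -0.99999702] yaw 85.31286267310496 units [0.09754381 0.00950561 1.03009241] 0.019399208935241306 [ 0.37142365  0.52714426 -2.19103097] [-0.04227585  0.01663824  0.00114602]
```

View pics/p5.png

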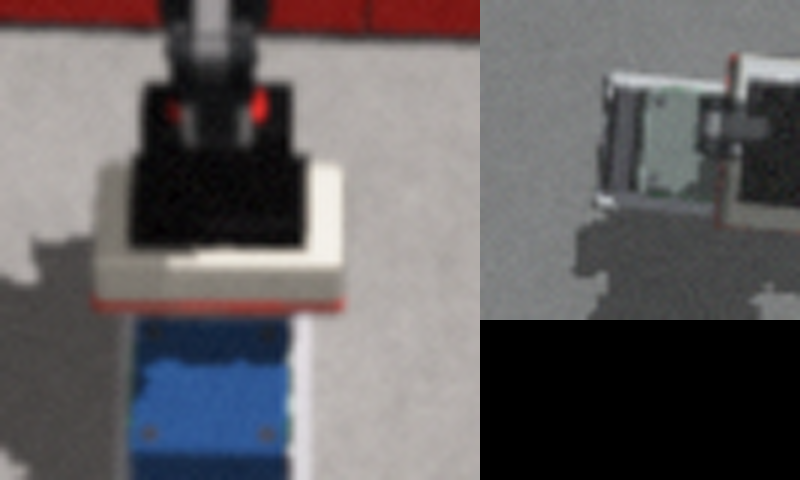

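```bash
python3 - <<'E'
from workcell import bot
from h import *
import pickle
P=[]
for i in range(6):
    c=bot.camera("side" if i%2 else "top");o=bot.get_obs();P.append(o["eef_pos"]);print(o["clock"],o["eef_pos"].round(4),o["tool_rot"].round(4))
e=np.mean(P,0)
S,T=pickle.load(open("c2.pkl","rb"))
so=px([(92,308),(343,310)],6,(230,245));to=px([(735-480,55),(720-480,226)],320/60,(310,205))
A=np.array([(-42,-22,0),(42,-22,0)])*1e-3;B=np.array([(42,22,0),(-42,22,0)])*1e-3
f=lambda v:np.r_[(proj(S,W(v,A))-so).ravel(),(proj(T,W(v,B))-to).ravel()]
r=least_squares(f,[e[0],e[1],e[2]-.0708,-.083],x_scale=.01);print(e,r.x,np.degrees(r.x[3]),r.fun.round(2))
# joint line at closed, predicted vs seen: residual of carrier model in c1 side (row 210, cols 132..328)
S1,T1=pickle.load(open("c1.pkl","rb"))
q=[.48304,-.22522,0,-.08519]
print(proj(S1,W(q,[[-.027,0,.058],[.027,0,.058]])),px([(132,210),(328,210)],7.5,(235,270)))
print(proj(T1,W(q,[[-.027,0,.058],[.027,0,.058]])),px([(735-525,204),(742-525,78)],6,(325,210)))
E
```

```text
18.25 [ 0.4844 -0.2254  0.1588] [ 4.090e-02  9.992e-01 -2.000e-04  6.000e-04]
18.3 [ 0.4843 -0.2253  0.1587] [ 4.090e-02  9.992e-01 -2.000e-04  4.000e-04]
18.35 [ 0.4842 -0.2253  0.1585] [ 4.100e-02  9.992e-01 -1.000e-04  3.000e-04]
18.4 [ 0.4842 -0.2253  0.1584] [ 4.100e-02  9.992e-01 -1.000e-04  2.000e-04]
18.45 [ 0.4841 -0.2253  0.1583] [ 4.100e-02  9.992e-01 -0.000e+00  1.000e-04]
18.5 [ 0.4841 -0.2253  0.1583] [ 0.041   0.9992 -0.      0.    ]
[ 0.48422467 -0.22530294  0.15851359] [ 0.48518658 -0.22767707  0.09497411 -0.0734309 ] -4.207280726763039 [-0.08  0.2  -0.48 -0.19 -0.14 -0.32  0.2  -0.4 ]
[[252.03268987 297.07893093]
 [277.45406103 297.29089183]] [[252.16666667 297.56666667]
 [278.3        297.56666667]]
[[359.750483   242.22554887]
 [361.50519744 222.371721  ]] [[359.58333333 243.58333333]
 [360.75       222.58333333]]
```

```bash
python3 - <<'E'
from h import *
import pickle
S,T=pickle.load(open("c2.pkl","rb"))
print("side cols 284-285 mean, rows");
for r in range(266,304): print(r,S["image"][r,283:286].mean(0).astype(int),S["image"][r,247:250].mean(0).astype(int))
print("side row 290 cols")
for c in list(range(241,250))+list(range(282,292)): print(c,S["image"][289:292,c].mean(0).astype(int))
print("top rows 216-217, cols")
for c in range(352,384): print(c,T["image"][217:219,c].mean(0).astype(int),T["image"][243:245,c].mean(0).astype(int))
q=[.4845,-.2254,.0885,-.082]
for h in (0,.03):
  P=W(q,np.array([(42,22),(42,-22),(-42,-22),(-42,22)])@np.eye(2,3)*1e-3+[0,0,h]);print(h,proj(S,P).round(1).tolist(),proj(T,P).round(1).tolist())
E
```

```text
side cols 284-285 mean, rows
266 [167 170 175] [168 171 176]
267 [167 170 175] [169 171 176]
268 [167 170 175] [167 170 175]
269 [168 171 176] [167 171 175]
270 [169 172 177] [166 169 175]
271 [175 180 186] [154 157 162]
272 [196 205 211] [133 139 144]
273 [221 229 233] [116 122 128]
274 [230 237 240] [111 118 123]
275 [231 237 241] [109 116 121]
276 [231 238 241] [109 117 121]
277 [231 238 241] [109 117 121]
278 [231 238 242] [107 115 120]
279 [231 238 242] [109 116 122]
280 [231 238 242] [109 116 122]
281 [232 238 242] [109 117 121]
282 [231 238 241] [106 116 119]
283 [232 239 243] [108 116 120]
284 [233 239 243] [108 116 120]
285 [233 239 242] [109 117 121]
286 [232 239 242] [109 117 122]
287 [232 238 242] [115 123 129]
288 [225 233 237] [124 132 137]
289 [183 194 201] [118 127 132]
290 [137 148 153] [113 121 125]
291 [124 131 137] [112 120 125]
292 [119 127 132] [111 118 124]
293 [116 124 130] [109 116 122]
294 [110 118 132] [ 99 107 121]
295 [ 81  88 131] [ 67  73 120]
296 [ 76  80 132] [ 60  65 114]
297 [127 129 150] [69 70 92]
298 [163 166 173] [70 72 77]
299 [175 177 184] [70
[... 953 characters left out ...]
4 73]
368 [200 198 194] [71 72 71]
369 [198 197 193] [64 63 65]
370 [188 185 183] [59 63 62]
371 [149 148 145] [64 66 66]
372 [88 91 87] [59 61 59]
373 [47 46 46] [39 44 40]
374 [37 40 38] [40 42 37]
375 [42 39 41] [35 31 35]
376 [40 39 42] [37 39 38]
377 [43 44 43] [39 38 36]
378 [45 46 46] [39 37 40]
379 [45 47 51] [43 46 45]
380 [48 54 56] [46 49 50]
381 [69 72 74] [51 55 55]
382 [73 77 80] [52 55 56]
383 [66 72 71] [48 53 51]
0 [[285.4, 280.2], [285.7, 297.2], [244.5, 297.0], [245.6, 280.0]] [[356.1, 214.9], [372.6, 216.5], [369.9, 248.3], [353.3, 246.7]]
0.03 [[285.7, 271.2], [286.0, 288.3], [243.9, 288.0], [245.0, 270.9]] [[358.3, 214.3], [375.3, 215.9], [372.5, 248.6], [355.5, 246.9]]
```

>>> apply_moves(
  commands=[
    [0.05,0,0.3,0],
    [0,0,0.3,0],
    [0,0,0.2,0],
    [0,0,0.1,0],
    [0,0,0.05,0],
  ],
)

```text
clock: 18.92
eef_pos: [0.4826, -0.225, 0.1383]
tool_rot: [0.041, 0.999, 0.0, -0.001]
ft_force: [0.0, -0.0, -2.1]
grip_width: 0.0195
grasp_force: 58.9
```

>>> apply_moves(
  commands=[
    [0,0,0,0],
    [0,0,0,0],
    [0,0,0,0],
    [0,0,0,0],
    [0,0,0,0],
  ],
)

```text
clock: 19.33
eef_pos: [0.4832, -0.2253, 0.1394]
tool_rot: [0.041, 0.999, -0.0, 0.0]
ft_force: [0.1, 0.5, -3.0]
grip_width: 0.0192
grasp_force: 59.0
```

>>> apply_moves(
  commands=[
    [0,0,0,0],
    [0,0,0,0],
    [0,0,0,0],
    [0,0,0,0],
    [0,0,0,0],
  ],
)

```text
clock: 19.75
eef_pos: [0.4831, -0.2252, 0.1392]
tool_rot: [0.041, 0.999, -0.0, -0.0]
ft_force: [-0.1, -0.8, -2.8]
grip_width: 0.0192
grasp_force: 59.0
```

```bash
python3 st.py .4830 -.2252 .1388; python3 - <<'E'
from workcell import bot
from h import *
S=bot.camera("side");T=bot.camera("top");o=bot.get_obs();e=o["eef_pos"]
q=[e[0],e[1],e[2]-.0708,-.083]
for h in (0,.03):
  P=W(q,np.array([(42,22),(42,-22),(-42,-22),(-42,22)])@np.eye(2,3)*1e-3+[0,0,h]);print(h,proj(S,P).round(1).tolist(),proj(T,P).round(1).tolist())
gs=S["image"].astype(int);gt=T["image"].astype(int)
print("side col",[(r,*gs[r,282:285].mean(0).astype(int)) for r in range(298,314)])
print("side row296",[(c,gs[294:298,c].mean().astype(int)) for c in list(range(241,250))+list(range(281,292))])
print("side joint/blue row 318",[(c,*gs[317:320,c].mean(0).astype(int)) for c in list(range(246,256))+list(range(272,284))])
print("top col363",[(r,gt[r,362:366].mean().astype(int)) for r in list(range(210,222))+list(range(240,256))])
print("top row 217",[(c,*gt[217:219,c].mean(0).astype(int)) for c in range(352,362)])
E
```

```text
19.75 [ 0.48307765 -0.22519781  0.13920949] [-4.40515195e-06 -2.48251330e-05 -1.00000000e+00] yaw 85.30615859239559 units [ 0.00386056 -0.00042624  0.0204746 ] 0.019215179047476594 [-0.14626114 -0.8480117  -2.75957726] [ 0.01845947 -0.03066928  0.00861229]
0 [[284.5, 286.0], [284.7, 303.0], [244.2, 302.7], [245.3, 285.8]] [[354.6, 215.9], [370.8, 217.5], [368.2, 248.6], [351.9, 247.1]]
0.03 [[284.8, 277.3], [285.0, 294.3], [243.6, 294.0], [244.7, 277.0]] [[356.7, 215.2], [373.4, 216.9], [370.7, 248.9], [353.9, 247.3]]
side col [(298, np.int64(119), np.int64(127), np.int64(134)), (299, np.int64(116), np.int64(124), np.int64(131)), (300, np.int64(105), np.int64(112), np.int64(137)), (301, np.int64(79), np.int64(83), np.int64(150)), (302, np.int64(103), np.int64(106), np.int64(156)), (303, np.int64(162), np.int64(165), np.int64(181)), (304, np.int64(178), np.int64(181), np.int64(186)), (305, np.int64(179), np.int64(181), np.int64(186)), (306, np.int64(178), np.int64(179), np.int64(185)), (307, np.int64(182), np.int64(184), np.int64(189)), (308, np.int64(177), np.int64(181), np.int64(186
[... 2289 characters left out ...]
)), (248, np.int64(91)), (249, np.int64(73)), (250, np.int64(71)), (251, np.int64(74)), (252, np.int64(71)), (253, np.int64(72)), (254, np.int64(72)), (255, np.int64(71))]
top row 217 [(352, np.int64(132), np.int64(131), np.int64(130)), (353, np.int64(130), np.int64(132), np.int64(129)), (354, np.int64(115), np.int64(113), np.int64(118)), (355, np.int64(72), np.int64(71), np.int64(91)), (356, np.int64(96), np.int64(100), np.int64(103)), (357, np.int64(158), np.int64(159), np.int64(158)), (358, np.int64(195), np.int64(194), np.int64(190)), (359, np.int64(197), np.int64(193), np.int64(190)), (360, np.int64(193), np.int64(193), np.int64(190)), (361, np.int64(193), np.int64(191), np.int64(187))]
```

```bash
python3 -c "
from workcell import bot
print(bot.job_done())"
```

```text
the job is handed in; nothing more can be done
None
```

The blue module is flush against the grey one, and the gripped camera is hovering still about 10 mm above the joint, centred on the joint line to within about 1–2 mm; the job is handed in at about 20 s on the clock, with the verdict not shown.

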